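# Heft the ballast tins and hold up the full one

### The arm

A 6-joint arm with a two-finger parallel gripper is mounted at the origin on the work surface. World frame = base frame: x ahead of the robot, y to its left, z up, the work surface at z = 0. Lengths are in m, angles in rad, forces in N, time in s.
With the tool pointing down it reaches from about 0.35 to 0.975 m from the base axis. Payload 4.9 kg.
Tool frame: the origin (TCP) lies midway between the tips of the shut fingers; the grasp point (between the pads) lies ctrl.grip_point_offset behind it (ctrl.grip_point_offset is the distance from the TCP to the grasp point, in m); x points along the fingers, y is the direction in which the jaws open and shut, and the axes are right-handed (so a half turn about x gives the same grasp; the last joint's range is limited). The gripper opens to 85 mm and grips with 20 to 120 N. Pads are 22 mm wide; open, the fingers measure 114 mm over their backs; the gripper's body (76 mm by 85 mm) begins 54 mm behind the grasp point. The pads swing forward as they close: fully open they stand 13 mm farther back than shut.
Start: joints at [-1.358, 0.053, 1.613, -0, 1.476, -0.119], TCP at [0.204, -0.591, 0.231] pointing down, gripper open.
Joint ranges: [-3.01, 3.01], [-1.01, 2.22], [0.06, 2.58], [-1.02, 4.17], [0.09, 2.62], [-3.14, 3.14]. Speed limits (rad/s): [2.57, 2.57, 3.14, 3.14, 3.14, 3.14].

### API

Orientations are given as a rotation vector (axis times angle).
In Python, from station import ctrl gives the robot as it stands. The module is installed in compiled form; this text tells all that it offers.
- The arm moves only by the tool drive_tool, never from a script. Its argument "commands" is text: rows parted by semicolons, each of 5 numbers parted by spaces: the closure, from -1 (fully open) to 1 (shut), so that 0 is half open, then the shift along the tool's x, y, z in units of 40 mm (1.0 is 40 mm), then the turn about the tool's x in units of 5 degrees (1.0 is 5 degrees). A call has 1 to 8 rows; each row is the pose to reach, as a shift and turn from the pose commanded when the call began, along the tool's axes at that moment; what a row does not reach only later rows make up. A row lasts 1/12 s, in which the tool goes at most 41.7 mm and 7.16 degrees, less where a joint would pass 70% of its speed; a pose out of reach is approached as far as the arm can. A call with a gripper value outside its range is refused whole. The fingers move at their own pace and stop on an object; "newtons" is the grip in N (left out, the last holds). Time passes only in rows, so rows that repeat a pose let the fingers close. It gives the time, the measured TCP pose, the force and the opening at its end, in the units of the state.
- ctrl.get_obs(): the state, without advancing time (a new reading comes with each control period).
- ctrl.get_image(name): name is "scene" or "top"; returns (picture, depth): 420x560x3 uint8, blue, green, red; 420x560 float32, m along the optical axis (not along the pixel's ray), 0 where there is no reading.
- ctrl.camera_info(name): a dict with "K" (3x3 intrinsics, pixels), "k1" (the pictures are not rectified: a ray, as slopes to the right and down, at radius r is drawn at 1 + k1 r^2 times it, then the intrinsics apply), "T" (4x4, takes a point from camera to world coordinates). Camera axes: x right, y down, z forward; pixel columns grow to the right and rows downward; lengths in m; the calibration is good to about 2 mm. A picture is of the moment at which its call begins. camera_info takes no time and is no camera call.
- ctrl.finish_job(): hands the job in, once; it reports no verdict.
The state is a dict: "t": time; "q": joint angles; "dq": joint speeds; "effort": joint torques, N m; "tool_pos": TCP position; "tool_rot": TCP orientation; "contact_force": force on the tool from outside, world axes, zero at the start; "wrist_torque": the same for the moment, N m; "opening": finger opening in m.
Only numpy, scipy, OpenCV 4.12 (cv2) and the standard library are available. Lean on these libraries where they do the work, as an engineer would, in place of code of your own. Each camera call takes 0.05 s, during which the arm holds its last target.

### The job

Only one of the three identical tins in the tray is full: starting with the robot's left compartment and going left to right, heft each tin in turn by lifting it straight up clear of the tray for a moment, and set it back (never drop it) upright in its own compartment. Then take the heaviest, which you need not put back first if it was the last one, and finish while holding it up, upright and still, over the middle of the black model-car tub, its underside at least 12 cm above the bench. Leave the other two tins standing in their own compartments, and do not shift the tub, paint pots or knife.

Things in the scene. Friction and masses are not known exactly. Their poses are not given: they have to be found in the camera images.
- tin_1: one of three look-alike closed tins: upright cylinder, 56 mm diameter, 85 mm tall, metal, white label with blue band, top 26 mm a black cap of the same diameter. Origin: centre of the underside. Stands in any one of the tray's compartments. The full tin weighs 0.54 to 0.69 kg, the two part-used ones 0.24 to 0.36 kg each; which is which varies unseen
- tin_2: one of three look-alike closed tins: upright cylinder, 56 mm diameter, 85 mm tall, metal, white label with blue band, top 26 mm a black cap of the same diameter. Origin: centre of the underside. Stands in any one of the tray's compartments. The full tin weighs 0.54 to 0.69 kg, the two part-used ones 0.24 to 0.36 kg each; which is which varies unseen
- tin_3: one of three look-alike closed tins: upright cylinder, 56 mm diameter, 85 mm tall, metal, white label with blue band, top 26 mm a black cap of the same diameter. Origin: centre of the underside. Stands in any one of the tray's compartments. The full tin weighs 0.54 to 0.69 kg, the two part-used ones 0.24 to 0.36 kg each; which is which varies unseen
- tray: fixed grey three-compartment tray, 99 mm (its x) by 289 mm (its y), walls and dividers 20 mm tall and 4 mm thick, floor 4 mm thick; each compartment 91 by 91 mm inside. Origin: centre of the underside, on the bench at z = 0; y runs along the row to the robot's left. On either side of the bench, turned up to 0.3 rad
- slot_left (a point): centre of the inner floor (4 mm above the bench) of the left compartment, +95 mm along the tray's y; left and right as the robot sees them, left towards its +y
- slot_middle (a point): centre of the inner floor (4 mm above the bench) of the middle compartment, at the tray's middle; left and right as the robot sees them, left towards its +y
- slot_right (a point): centre of the inner floor (4 mm above the bench) of the right compartment, -95 mm along the tray's y; left and right as the robot sees them, left towards its +y
- tub: loose black plastic interior tub of a model car, 160 mm (its x) by 100 mm (its y), at most 33 mm tall, 0.15 kg, lying on the cutting mat. Origin: centre of the underside. Leave it where it lies
- pot_red: bystander: small red paint pot with a black cap, 34 mm in diameter, 42 mm tall, loose on the mat beyond the work. Origin: centre of the underside
- pot_yellow: bystander: small yellow paint pot with a black cap, 34 mm in diameter, 42 mm tall, loose on the mat beyond the work. Origin: centre of the underside
- knife: bystander: craft knife with an orange handle 20 x 100 x 10 mm along its y, loose on the mat beyond the work. Origin: centre of the handle's underside
Mind the look-alikes: they are no part of the job. What is shaped like the tin_1 but green or purple is not meant.

How it is judged:
On the way, in this order (a step that is already met when the one before it is completed fails the run):
1. the tin of the left compartment is held straight above it, clear of the tray (underside over 25 mm above the tray's floor, within 50 mm of the compartment's centre) (((z of tin_1 in the frame of slot_left above 0.025 m and horizontal distance between tin_1 and slot_left below 0.05 m and contact force between the fingers and tin_1 above 0.5 N and horizontal distance between each of tin_2, tin_3 and slot_left above 0.06 m) or (z of tin_2 in the frame of slot_left above 0.025 m and horizontal distance between tin_2 and slot_left below 0.05 m and contact force between the fingers and tin_2 above 0.5 N and horizontal distance between each of tin_1, tin_3 and slot_left above 0.06 m) or (z of tin_3 in the frame of slot_left above 0.025 m and horizontal distance between tin_3 and slot_left below 0.05 m and contact force between the fingers and tin_3 above 0.5 N and horizontal distance between each of tin_1, tin_2 and slot_left above 0.06 m))), for 0.2 s.
2. the tin of the middle compartment is held straight above it, clear of the tray (underside over 25 mm above the tray's floor, within 50 mm of the compartment's centre) (((z of tin_1 in the frame of slot_middle above 0.025 m and horizontal distance between tin_1 and slot_middle below 0.05 m and contact force between the fingers and tin_1 above 0.5 N and horizontal distance between each of tin_2, tin_3 and slot_middle above 0.06 m) or (z of tin_2 in the frame of slot_middle above 0.025 m and horizontal distance between tin_2 and slot_middle below 0.05 m and contact force between the fingers and tin_2 above 0.5 N and horizontal distance between each of tin_1, tin_3 and slot_middle above 0.06 m) or (z of tin_3 in the frame of slot_middle above 0.025 m and horizontal distance between tin_3 and slot_middle below 0.05 m and contact force between the fingers and tin_3 above 0.5 N and horizontal distance between each of tin_1, tin_2 and slot_middle above 0.06 m))), for 0.2 s.
3. the tin of the right compartment is held straight above it, clear of the tray (underside over 25 mm above the tray's floor, within 50 mm of the compartment's centre) (((z of tin_1 in the frame of slot_right above 0.025 m and horizontal distance between tin_1 and slot_right below 0.05 m and contact force between the fingers and tin_1 above 0.5 N and horizontal distance between each of tin_2, tin_3 and slot_right above 0.06 m) or (z of tin_2 in the frame of slot_right above 0.025 m and horizontal distance between tin_2 and slot_right below 0.05 m and contact force between the fingers and tin_2 above 0.5 N and horizontal distance between each of tin_1, tin_3 and slot_right above 0.06 m) or (z of tin_3 in the frame of slot_right above 0.025 m and horizontal distance between tin_3 and slot_right below 0.05 m and contact force between the fingers and tin_3 above 0.5 N and horizontal distance between each of tin_1, tin_2 and slot_right above 0.06 m))), for 0.2 s.
At the end, for the whole second after the job is handed in: full tin (the two left press on the tray with under 4.4 N each) held still in the fingers, upright within 0.2 rad, underside over 120 mm up, within 45 mm of the tub's centre in plan, touching nothing else; others upright on the tray floor within 45 mm, the rest within 30 mm, of their starts ((((height (world z) of tin_1 above 0.12 m and horizontal distance between tin_1 and tub below 0.045 m and angle between tin_1's own z axis and vertical below 0.2 rad and linear speed of tin_1 below 0.03 m/s and contact force between the fingers and tin_1 above 0.5 N and contact force between tin_1 and tub below 0.1 N and contact force between tin_1 and pot_red below 0.1 N and contact force between tin_1 and pot_yellow below 0.1 N and contact force between tin_1 and knife below 0.1 N and contact force between tin_1 and tray below 0.1 N and contact force between tin_1 and tin_2 below 0.1 N and contact force between tin_1 and tin_3 below 0.1 N) and (contact force between tin_2 and tray between 1.5 and 4.4 N and distance of each of tin_2, tin_3 from where it was at the start of the episode below 0.045 m and z of each of tin_2, tin_3 in the frame of tray below 0.008 m and angle between each of tin_2, tin_3's own z axis and vertical below 0.1 rad and linear speed of each of tin_2, tin_3 below 0.02 m/s and contact force between each of the arm, the fingers and tin_2 below 0.1 N and contact force between tin_3 and tray between 1.5 and 4.4 N and contact force between each of the arm, the fingers and tin_3 below 0.1 N)) or ((height (world z) of tin_2 above 0.12 m and horizontal distance between tin_2 and tub below 0.045 m and angle between tin_2's own z axis and vertical below 0.2 rad and linear speed of tin_2 below 0.03 m/s and contact force between the fingers and tin_2 above 0.5 N and contact force between tin_2 and tub below 0.1 N and contact force between tin_2 and pot_red below 0.1 N and contact force between tin_2 and pot_yellow below 0.1 N and contact force between tin_2 and knife below 0.1 N and contact force between tin_2 and tray below 0.1 N and contact force between tin_2 and tin_1 below 0.1 N and contact force between tin_2 and tin_3 below 0.1 N) and (contact force between tin_1 and tray between 1.5 and 4.4 N and distance of each of tin_1, tin_3 from where it was at the start of the episode below 0.045 m and z of each of tin_1, tin_3 in the frame of tray below 0.008 m and angle between each of tin_1, tin_3's own z axis and vertical below 0.1 rad and linear speed of each of tin_1, tin_3 below 0.02 m/s and contact force between each of the arm, the fingers and tin_1 below 0.1 N and contact force between tin_3 and tray between 1.5 and 4.4 N and contact force between each of the arm, the fingers and tin_3 below 0.1 N)) or ((height (world z) of tin_3 above 0.12 m and horizontal distance between tin_3 and tub below 0.045 m and angle between tin_3's own z axis and vertical below 0.2 rad and linear speed of tin_3 below 0.03 m/s and contact force between the fingers and tin_3 above 0.5 N and contact force between tin_3 and tub below 0.1 N and contact force between tin_3 and pot_red below 0.1 N and contact force between tin_3 and pot_yellow below 0.1 N and contact force between tin_3 and knife below 0.1 N and contact force between tin_3 and tray below 0.1 N and contact force between tin_3 and tin_1 below 0.1 N and contact force between tin_3 and tin_2 below 0.1 N) and (contact force between tin_1 and tray between 1.5 and 4.4 N and distance of each of tin_1, tin_2 from where it was at the start of the episode below 0.045 m and z of each of tin_1, tin_2 in the frame of tray below 0.008 m and angle between each of tin_1, tin_2's own z axis and vertical below 0.1 rad and linear speed of each of tin_1, tin_2 below 0.02 m/s and contact force between each of the arm, the fingers and tin_1 below 0.1 N and contact force between tin_2 and tray between 1.5 and 4.4 N and contact force between each of the arm, the fingers and tin_2 below 0.1 N))) and distance of each of tub, pot_red, pot_yellow, knife from where it was at the start of the episode below 0.03 m); the arm keeps its last pose, push and grip.
It fails at once if a bystander or the tub is shifted by more than 30 mm (distance of any of tub, pot_red, pot_yellow, knife from where it was at the start of the episode above 0.03 m).
It fails at once if a tin is dropped ((height (world z) of tin_1 above 0.03 m and contact force between the fingers and tin_1 below 0.05 N and linear speed of tin_1 above 0.3 m/s) or (height (world z) of tin_2 above 0.03 m and contact force between the fingers and tin_2 below 0.05 N and linear speed of tin_2 above 0.3 m/s) or (height (world z) of tin_3 above 0.03 m and contact force between the fingers and tin_3 below 0.05 N and linear speed of tin_3 above 0.3 m/s)).
It fails at once if a tin is tipped over (angle between any of tin_1, tin_2, tin_3's own z axis and vertical above 0.8 rad).
It also fails if it takes over 72 s, if anything falls off the work surface, if the arm or the gripper's body presses on something with over 40 N, if the wrist force passes 120 N, or if a joint passes its speed limit or range.

## Working session

There is one attempt and no reset: what is moved stays moved. The work goes in short steps, Python scripts to look and compute and a tool call to move; the robot and the scene stay as the last step left them, time stands still between calls to the robot, and variables do not carry over. Pictures are saved under pics/ and viewed, and the job is handed in when it is done.

Besides the shell and the picture viewer there is one more tool, called by a JSON object that holds its "name" and its "arguments", one argument or row to a line. drive_tool: Moves the arm, as the interface text tells. Its arguments: {"type":"object","properties":{"commands":{"type":"string"},"newtons":{"type":"number"}},"required":["commands"]}

```bash
mkdir -p pics
python3 - <<'E'
from station import ctrl
import cv2,numpy as np
o=ctrl.get_obs();print(o);print(ctrl.grip_point_offset)
for n in("scene","top"):
    im,d=ctrl.get_image(n);cv2.imwrite(f"pics/{n}0.png",im);np.savez(f"{n}0.npz",im=im,d=d);print(n,ctrl.camera_info(n))
E
```

```text
{'t': 0.0, 'q': array([-1.35800824e+00,  5.33611382e-02,  1.61434113e+00, -8.35530922e-06,
        1.47601844e+00, -1.19006601e-01]), 'dq': array([-7.98178924e-05, -9.68720365e-04, -8.99365909e-04,  9.23461751e-04,
       -1.96704899e-03, -2.55378381e-04]), 'effort': array([-4.51165542e-04, -3.93683445e+01, -3.70176065e+01, -1.37247921e-04,
        6.97447904e-03,  1.32848083e-05]), 'tool_pos': array([ 0.20344401, -0.59027535,  0.23003223]), 'tool_rot': array([ 2.04243474,  0.34419789, -2.04265853]), 'contact_force': array([ 0.72480636,  0.59144094, -0.52483829]), 'wrist_torque': array([0.03292093, 0.01800759, 0.0330957 ]), 'opening': 0.08526440006386564}
0.0187
scene {'K': array([[404.92685385,   0.        , 279.51219044],
       [  0.        , 404.92685385, 213.81689176],
       [  0.        ,   0.        ,   1.        ]]), 'k1': -0.09678454444352859, 'T': array([[ 0.38694063,  0.69710431, -0.60359136,  1.04397512],
       [ 0.92201224, -0.28322933,  0.2639594 , -0.20177116],
       [ 0.01305245, -0.65865524, -0.75233164,  0.57876394],
       [ 0.        ,  0.        ,  0.        ,  1.        ]])}
top {'K': array([[382.71169105,   0.        , 278.58681292],
       [  0.        , 382.71169105, 216.57333204],
       [  0.        ,   0.        ,   1.        ]]), 'k1': -0.04137152317219916, 'T': array([[-0.06623994, -0.97465147,  0.21369789,  0.43653529],
       [-0.99778616,  0.06597254, -0.00839067, -0.023581  ],
       [-0.00592022, -0.21378059, -0.97686376,  0.82946934],
       [ 0.        ,  0.        ,  0.        ,  1.        ]])}
```

View pics/top0.png

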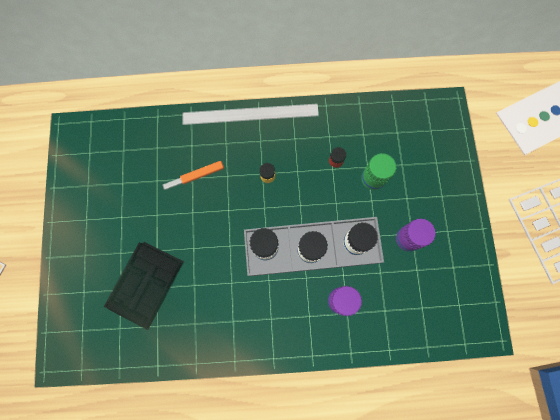

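View pics/scene0.png

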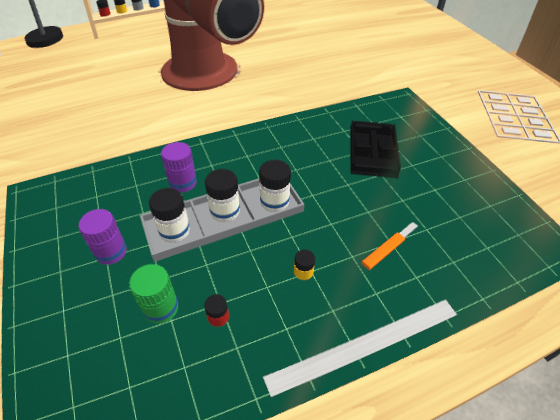

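The top view shows the tins in the left compartment at (264,242), the middle at (313,246) and the right at (361,238). The tub is at (144,285), and there are purple decoys at (345,301) and (418,235) and a green one at (380,170). Next I'll measure them.

```bash
cat > h.py <<'E'
from station import ctrl
import cv2,numpy as np
def cloud(n,d):
    c=ctrl.camera_info(n);K=c["K"];k=c["k1"]
    v,u=np.mgrid[0:d.shape[0],0:d.shape[1]]
    p=np.stack([(u-K[0,2])/K[0,0],(v-K[1,2])/K[1,1]],-1)
    q=cv2.undistortPoints(np.stack([u,v],-1).reshape(-1,1,2).astype(float),K,np.array([k,0,0,0.])).reshape(d.shape+(2,))
    P=np.dstack([q*d[...,None],d])
    return P@c["T"][:3,:3].T+c["T"][:3,3]
E
python3 - <<'E'
from h import *
for n in("top","scene"):
    z=np.load(n+"0.npz");im=z["im"];d=z["d"];W=cloud(n,d);Z=W[...,2]
    print(n)
    ok=(d>0)&(W[...,0]>.2)&(W[...,0]<.75)&(abs(W[...,1])<.45)
    m=ok&(Z>.08)&(Z<.1)
    nn,l,s,c=cv2.connectedComponentsWithStats(m.astype(np.uint8))
    for i in range(1,nn):
        if s[i,4]<100: continue
        P=W[l==i];(cx,cy),r=cv2.minEnclosingCircle(P[:,:2].astype(np.float32));print(" top",s[i,4],c[i].round(),np.r_[np.mean(P,0),cx,cy,r,np.percentile(P[:,2],[5,95])].round(4),im[l==i].mean(0).round())
    # black low: tub
    m=ok&(im.max(2)<60)&(Z>.004)&(Z<.05)
    nn,l,s,c=cv2.connectedComponentsWithStats(m.astype(np.uint8))
    for i in range(1,nn):
        if s[i,4]<60: continue
        P=W[l==i];print(" blk",s[i,4],c[i].round(),P.mean(0).round(3),cv2.minAreaRect(P[:,:2].astype(np.float32)),P[:,2].max())
    g=ok&(np.ptp(im.astype(int),axis=2)<25)&(im.max(2)>80)&(Z<.03)&(Z>.0)&(W[...,0]<.55)
    nn,l,s,c=cv2.connectedComponentsWithStats(cv2.morphologyEx(g.astype(np.uint8),cv2.MORPH_CLOSE,np.ones((5,5))))
    for i in range(1,nn):
        if s[i,4]<300: continue
        P=W[(l==i)&g];print(" tray",s[i,4],c[i].round(),P.mean(0).round(3),cv2.minAreaRect(P[:,:2].astype(np.float32)),np.percentile(P[:,2],[5,95]))
    # everything tall
    m=ok&(Z>.03)
    nn,l,s,c=cv2.connectedComponentsWithStats(m.astype(np.uint8))
    for i in range(1,nn):
        if s[i,4]<60: continue
        P=W[l==i];print(" tall",s[i,4],c[i].round(),P.mean(0).round(3),P[:,2].max().round(3))
E
```

```text
top
 top 568 [382. 166.] [ 0.6911 -0.2498  0.0857  0.6925 -0.2504  0.0292  0.0828  0.0882] [ 92. 170.  72.]
 top 622 [421. 232.] [ 0.5489 -0.3085  0.0857  0.5489 -0.3095  0.0295  0.083   0.0881] [174.  78. 141.]
 top 641 [363. 236.] [ 0.5478 -0.1923  0.0895  0.5486 -0.1931  0.0287  0.0867  0.0918] [59. 58. 56.]
 top 629 [263. 242.] [0.55   0.0031 0.0896 0.5508 0.0033 0.0287 0.0871 0.0919] [60. 60. 57.]
 top 639 [313. 245.] [ 0.5374 -0.0926  0.0897  0.538  -0.0931  0.0287  0.087   0.092 ] [62. 61. 59.]
 top 690 [347. 301.] [ 0.4269 -0.1486  0.0857  0.4272 -0.1487  0.0287  0.0833  0.088 ] [178.  83. 144.]
 blk 164 [338. 156.] [ 0.736 -0.169  0.042] ((0.7361996173858643, -0.1693425327539444), (0.026076696813106537, 0.03160339221358299), 0.7772164940834045) 0.0473095316894826
 blk 175 [267. 171.] [ 0.712 -0.012  0.042] ((0.7130923867225647, -0.011864446103572845), (0.030300144106149673, 0.03055797517299652), 14.929861068725586) 0.046959894810233216
 blk 3236 [144. 284.] [0.489 0.262 0.019] ((0.4891490340232849, 0.26235300302505493), (0.10286739468574524, 0.1547931283712387), 61.467956542
[... 2467 characters left out ...]
54750632494688034), 88.5348129272461) [0.00350686 0.0210983 ]
 tray 323 [149. 225.] [ 0.522 -0.234  0.009] ((0.518222987651825, -0.23496848344802856), (0.06367448717355728, 0.02289961650967598), 2.878673791885376) [0.00241596 0.02129446]
 tall 2388 [231.  19.] [0.24  0.033 0.232] 0.277
 tall 1079 [178. 162.] [ 0.441 -0.151  0.069] 0.088
 tall 1208 [274. 181.] [ 0.562 -0.002  0.073] 0.093
 tall 1277 [222. 190.] [ 0.55  -0.097  0.073] 0.092
 tall 1393 [168. 210.] [ 0.562 -0.194  0.073] 0.093
 tall 1473 [100. 231.] [ 0.562 -0.308  0.071] 0.088
 tall 358 [304. 259.] [ 0.717 -0.014  0.041] 0.045
 tall 1741 [152. 289.] [ 0.703 -0.25   0.073] 0.089
 tall 293 [215. 303.] [ 0.739 -0.171  0.042] 0.045
```

```bash
cat >> h.py <<'E'
from scipy.spatial.transform import Rotation as R
def plan(target,yaw=None):
    o=ctrl.get_obs();Rm=R.from_rotvec(o["tool_rot"]).as_matrix();p=o["tool_pos"]
    print("t",round(o["t"],2),"p",p.round(4),"axes x",Rm[:,0].round(3),"y",Rm[:,1].round(3),"z",Rm[:,2].round(3),"open",round(o["opening"],4),"F",o["contact_force"].round(2),"q6",o["q"][5].round(2))
    print("units xyz",(Rm.T@(np.array(target)-p)/0.04).round(3))
    if yaw is not None:
        # turn about tool x so tool y -> world dir at angle yaw (mod pi)
        d=np.array([np.cos(yaw),np.sin(yaw),0]);a=Rm.T@d;t=np.degrees(np.arctan2(a[2],a[1]));t=(t+90)%180-90
        print("turn units",round(t/5,3))
E
python3 - <<'E'
from h import *
# tray fit from top: wall tops at z~.02
z=np.load("top0.npz");im=z["im"];W=cloud("top",z["d"])
g=(np.ptp(im.astype(int),axis=2)<25)&(im.max(2)>80)&(W[...,2]<.03)&(W[...,2]>0.014)&(W[...,0]>.4)&(W[...,0]<.66)&(W[...,1]<.1)&(W[...,1]>-.27)
r=cv2.minAreaRect(W[g][:,:2].astype(np.float32));print(r,g.sum())
(c,s,a)=r;B=cv2.boxPoints(r);print(B)
plan([.5505,.0025,.2],0)
E
```

```text
((0.497546523809433, -0.10102395713329315), (0.19601655006408691, 0.28961652517318726), 1.8021663427352905) 997
[[ 0.3950327   0.04063047]
 [ 0.4041407  -0.24884282]
 [ 0.60006034 -0.24267839]
 [ 0.59095234  0.04679491]]
t 0.1 p [ 0.2035 -0.5904  0.2302] axes x [-0.     0.002 -1.   ] y [ 0.326 -0.945 -0.002] z [-0.945 -0.326 -0.   ] open 0.0858 F [ 0.12 -0.    0.83] q6 -0.12
units xyz [  0.778 -11.186 -13.03 ]
turn units -14.198
```

{"name": "drive_tool", "arguments": {
  "commands": "-1 0 -0.6 -0.7 -1; -1 0 -1.2 -1.4 -2; -1 0 -1.8 -2.1 -3; -1 0 -2.4 -2.8 -4; -1 0 -3 -3.5 -5; -1 0 -3.6 -4.2 -6; -1 0 -4.2 -4.9 -7; -1 0 -4.8 -5.6 -8",
  "newtons": 50
}}

```text
t: 0.77
tool_pos: [0.3532, -0.3345, 0.2308]
tool_rot: [1.593, 0.906, -1.593]
contact_force: [1.1, -0.4, -0.3]
opening: 0.0854
```

```bash
python3 -c "
from h import *
plan([.5505,.0025,.16],0)"
```

```text
t 0.77 p [ 0.3532 -0.3345  0.2308] axes x [-0.     0.001 -1.   ] y [ 0.859 -0.512 -0.   ] z [-0.512 -0.859 -0.   ] open 0.0854 F [ 1.09 -0.35 -0.3 ] q6 -0.37
units xyz [ 1.773 -0.071 -9.763]
turn units -6.154
```

{"name": "drive_tool", "arguments": {
  "commands": "-1 0 0 -1 -1; -1 0 0 -2 -2; -1 0 0 -3 -3; -1 0 0 -4 -4; -1 0 0 -5 -5; -1 0 0 -6 -6; -1 0 0 -7 -6.15; -1 0 0 -8 -6.15"
}}

```text
t: 1.43
tool_pos: [0.518, -0.06, 0.2309]
tool_rot: [1.211, 1.208, -1.212]
contact_force: [0.9, -1.0, -0.3]
opening: 0.0854
```

```bash
python3 -c "
from h import *
plan([.5505,.0025,.15],0)"
```

```text
t 1.43 p [ 0.518  -0.06    0.2309] axes x [-0. -0. -1.] y [ 1.    -0.003 -0.   ] z [-0.003 -1.     0.   ] open 0.0854 F [ 0.93 -1.01 -0.35] q6 -0.25
units xyz [ 2.023  0.809 -1.565]
turn units -0.038
```

{"name": "drive_tool", "arguments": {
  "commands": "-1 0 0.4 -0.8 0; -1 0 0.81 -1.56 0; -1 0.8 0.81 -1.56 0; -1 1.6 0.81 -1.56 0; -1 2 0.81 -1.56 0; -1 2 0.81 -1.56 0;-1 2 0.81 -1.56 0"
}}

```text
t: 2.02
tool_pos: [0.5493, 0.0004, 0.15]
tool_rot: [1.211, 1.21, -1.214]
contact_force: [1.4, -0.6, -0.2]
opening: 0.0853
```

```bash
python3 -c "
from h import *
im,d=ctrl.get_image('scene');cv2.imwrite('pics/s1.png',im)
plan([.5505,.0025,.038],0)"
```

```text
t 2.07 p [5.505e-01 1.000e-04 1.519e-01] axes x [ 0. -0. -1.] y [ 1.    -0.004  0.   ] z [-0.004 -1.     0.   ] open 0.0858 F [-0.08 -0.56  0.42] q6 -0.13
units xyz [ 2.848e+00 -1.000e-03 -6.000e-02]
turn units -0.049
```

View pics/s1.png

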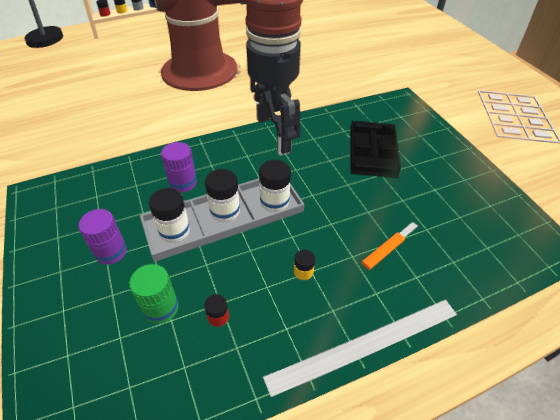

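```bash
python3 -c "
from h import *
c=ctrl.camera_info('scene');T=np.linalg.inv(c['T'])
for p in ([.5505,0,.152],[.593,0,.165],[.508,0,.165],[.55,0.0025,.089]):
    q=cv2.projectPoints(np.array([p]),cv2.Rodrigues(T[:3,:3])[0],T[:3,3],c['K'],np.array([c['k1'],0,0,0]))[0].ravel();print(p,q)
"
```

```text
[0.5505, 0, 0.152] [273.21838584 141.71676557]
[0.593, 0, 0.165] [283.40395129 151.01035822]
[0.508, 0, 0.165] [263.84916726 121.17581902]
[0.55, 0.0025, 0.089] [274.35317881 169.12485408]
```

The near fingertip appears at (287,150), where the projection puts it, and the gripper is centred over the left tin at (274,169). Descending.

{"name": "drive_tool", "arguments": {
  "commands": "-1 0.6 0 -0.05 0; -1 1.2 0 -0.05 0; -1 1.8 0 -0.05 0; -1 2.3 0 -0.05 0; -1 2.7 0 -0.05 0; -1 2.8 0 -0.05 0; -1 2.8 0 -0.05 0; -1 2.8 0 -0.05 0"
}}

```text
t: 2.73
tool_pos: [0.5518, 0.0018, 0.0414]
tool_rot: [1.214, 1.204, -1.21]
contact_force: [-0.6, 0.2, 1.2]
opening: 0.0854
```

{"name": "drive_tool", "arguments": {
  "commands": "1 0 0 0 0; 1 0 0 0 0; 1 0 0 0 0; 1 0 0 0 0; 1 0 0 0 0; 1 0 0 0 0; 1 0 0 0 0; 1 0 0 0 0",
  "newtons": 50
}}

```text
t: 3.4
tool_pos: [0.5512, 0.002, 0.0412]
tool_rot: [1.213, 1.206, -1.211]
contact_force: [-2.1, -0.5, 5.9]
opening: 0.055
```

{"name": "drive_tool", "arguments": {
  "commands": "1 -0.2 0 0 0; 1 -0.6 0 0 0; 1 -1.1 0 0 0; 1 -1.5 0 0 0; 1 -1.5 0 0 0; 1 -1.5 0 0 0; 1 -1.5 0 0 0; 1 -1.5 0 0 0"
}}

```text
t: 4.07
tool_pos: [0.5485, 0.0024, 0.0969]
tool_rot: [1.211, 1.211, -1.215]
contact_force: [-0.0, -0.2, -6.3]
opening: 0.0547
```

{"name": "drive_tool", "arguments": {
  "commands": "1 0 0 0 0; 1 0 0 0 0;1 0 0 0 0;1 0 0 0 0;1 0 0 0 0;1 0 0 0 0"
}}

```text
t: 4.57
tool_pos: [0.5503, 0.0022, 0.0993]
tool_rot: [1.212, 1.207, -1.212]
contact_force: [0.4, 0.3, -7.1]
opening: 0.055
```

```bash
cat >> h.py <<'E'
def weigh(n=10,name=None):
    F=[];e=[]
    for i in range(n):
        im,d=ctrl.get_image('scene');o=ctrl.get_obs();F.append(o["contact_force"]);e.append(o["effort"])
    print("F",np.mean(F,0).round(2),"sd",np.std(F,0).round(2),"eff",np.mean(e,0).round(3),"q",o["q"].round(3))
    if name: cv2.imwrite(f'pics/{name}.png',im)
E
python3 -c "
from h import *
weigh(10,'s2');plan([.5505,.0025,.042],0)"
```

```text
F [-0.03  0.05 -6.55] sd [0.7  0.33 0.49] eff [-1.0000e-03 -3.7325e+01 -3.7561e+01  6.0000e-03  1.0000e-03 -0.0000e+00] q [-0.131 -0.005  1.901  0.     1.246 -0.127]
t 5.07 p [0.5503 0.0022 0.0993] axes x [ 0.  0. -1.] y [ 1.    -0.004  0.   ] z [-0.004 -1.    -0.   ] open 0.0548 F [ 1.21  0.13 -6.1 ] q6 -0.13
units xyz [ 1.433  0.006 -0.007]
turn units -0.048
```

View pics/s2.png

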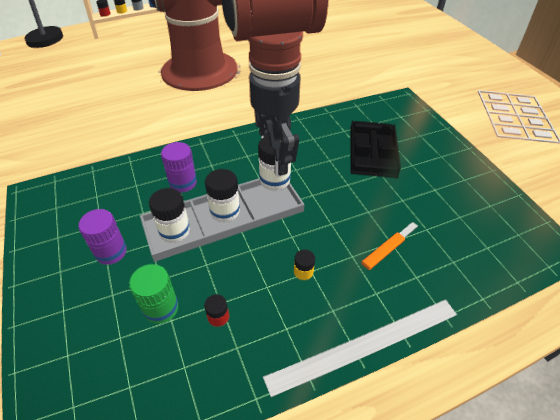

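The left tin is off the floor at (275,165) and weighs about 6.55 N, so it is probably the full one. Setting it back.

{"name": "drive_tool", "arguments": {
  "commands": "1 0.4 0 0 0; 1 0.8 0 0 0; 1 1.1 0 0 0; 1 1.3 0 0 0; 1 1.42 0 0 0; 1 1.47 0 0 0; 1 1.5 0 0 0; 1 1.5 0 0 0"
}}

```text
t: 5.73
tool_pos: [0.551, 0.0021, 0.0412]
tool_rot: [1.212, 1.207, -1.212]
contact_force: [-3.3, 0.9, 1.8]
opening: 0.0552
```

```bash
python3 -c "
from h import *
weigh(4);plan([.5505,.0025,.042],0)"
```

```text
F [-5.17  0.44  3.66] sd [0.37 0.34 0.72] eff [-4.0200e-01 -3.4036e+01 -3.3149e+01  2.4000e-02 -1.5200e+00 -7.0000e-03] q [-0.131  0.075  1.928 -0.     1.137 -0.127]
t 5.93 p [0.5511 0.0021 0.0412] axes x [ 0.001 -0.    -1.   ] y [ 1.    -0.004  0.001] z [-0.004 -1.     0.   ] open 0.055 F [-4.73  0.18  3.92] q6 -0.13
units xyz [-0.02  -0.014 -0.009]
turn units -0.046
```

On the floor with a positive force. Opening gradually, then rising.

{"name": "drive_tool", "arguments": {
  "commands": "0 0 0 0 0; -0.5 0 0 0 0; -1 0 0 0 0; -1 0 0 0 0; -1 0 0 0 0; -1 0 0 0 0; -1 0 0 0 0; -1 0 0 0 0"
}}

```text
t: 6.6
tool_pos: [0.5503, 0.0022, 0.0393]
tool_rot: [1.212, 1.207, -1.212]
contact_force: [-0.5, 0.2, -0.2]
opening: 0.0854
```

{"name": "drive_tool", "arguments": {
  "commands": "-1 -0.4 0 0 0; -1 -1 0 0 0; -1 -1.8 0 0 0; -1 -2.6 0 0 0; -1 -2.8 0 0 0; -1 -2.8 0 0 0; -1 -2.8 0 0 0; -1 -2.8 0 0 0"
}}

```text
t: 7.27
tool_pos: [0.549, 0.0023, 0.1492]
tool_rot: [1.211, 1.21, -1.215]
contact_force: [0.3, -0.4, 0.2]
opening: 0.0852
```

```bash
python3 -c "
from h import *
weigh(5,'s3');plan([.538,-.0935,.15],0)"
```

```text
F [-0.11  0.19 -0.32] sd [0.45 0.11 0.08] eff [ 6.0000e-03 -3.3009e+01 -3.5620e+01  0.0000e+00  4.0000e-03 -0.0000e+00] q [-0.131 -0.061  1.866  0.     1.34  -0.127]
t 7.52 p [0.5495 0.0023 0.1498] axes x [-0.003  0.    -1.   ] y [ 1.    -0.004 -0.003] z [-0.004 -1.    -0.   ] open 0.0853 F [ 0.32  0.32 -0.28] q6 -0.13
units xyz [-0.006 -0.277  2.396]
turn units -0.049
```

View pics/s3.png

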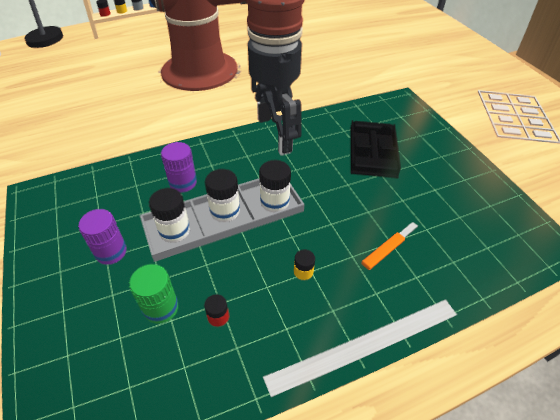

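The left tin is back upright at (275,171) in its compartment. Next, the middle one.

{"name": "drive_tool", "arguments": {
  "commands": "-1 0 -0.1 0.6 0; -1 0 -0.2 1.3 0; -1 0 -0.28 2 0; -1 0 -0.28 2.4 0; -1 0 -0.28 2.4 0; -1 0 -0.28 2.4 0; -1 0 -0.28 2.4 0; -1 0 -0.28 2.4 0"
}}

```text
t: 8.18
tool_pos: [0.5386, -0.0928, 0.151]
tool_rot: [1.212, 1.208, -1.212]
contact_force: [1.0, -0.2, 0.1]
opening: 0.0853
```

```bash
python3 -c "
from h import *
weigh(1,'s4');plan([.538,-.0935,.04],0)"
```

```text
F [-0.01 -0.39 -0.13] sd [0. 0. 0.] eff [-2.4400e-01 -3.2242e+01 -3.5414e+01 -8.0000e-03  0.0000e+00  2.0000e-03] q [-0.307 -0.071  1.873  0.     1.34  -0.304]
t 8.23 p [ 0.5386 -0.0928  0.1511] axes x [-0.  0. -1.] y [ 1.    -0.003 -0.   ] z [-0.003 -1.    -0.   ] open 0.0855 F [-0.01 -0.39 -0.13] q6 -0.3
units xyz [ 2.777 -0.015  0.02 ]
turn units -0.032
```

{"name": "drive_tool", "arguments": {
  "commands": "-1 0.6 0 0 0; -1 1.2 0 0 0; -1 1.8 0 0 0; -1 2.3 0 0 0; -1 2.7 0 0 0; -1 2.75 0 0 0; -1 2.75 0 0 0; -1 2.75 0 0 0"
}}

```text
t: 8.9
tool_pos: [0.5394, -0.0935, 0.0422]
tool_rot: [1.212, 1.206, -1.211]
contact_force: [-0.8, -0.7, -0.3]
opening: 0.0852
```

{"name": "drive_tool", "arguments": {
  "commands": "1 0 0 0 0; 1 0 0 0 0; 1 0 0 0 0; 1 0 0 0 0; 1 0 0 0 0; 1 0 0 0 0; 1 0 0 0 0; 1 0 0 0 0",
  "newtons": 50
}}

```text
t: 9.57
tool_pos: [0.5397, -0.0941, 0.043]
tool_rot: [1.213, 1.205, -1.211]
contact_force: [-1.0, 1.3, 6.6]
opening: 0.055
```

{"name": "drive_tool", "arguments": {
  "commands": "1 -0.2 0 0 0; 1 -0.6 0 0 0; 1 -1.1 0 0 0; 1 -1.5 0 0 0; 1 -1.5 0 0 0; 1 -1.5 0 0 0; 1 -1.5 0 0 0; 1 -1.5 0 0 0"
}}

```text
t: 10.23
tool_pos: [0.5373, -0.0934, 0.0993]
tool_rot: [1.212, 1.21, -1.214]
contact_force: [0.2, -0.7, -3.0]
opening: 0.0549
```

{"name": "drive_tool", "arguments": {
  "commands": "1 0 0 0 0; 1 0 0 0 0;1 0 0 0 0;1 0 0 0 0;1 0 0 0 0;1 0 0 0 0"
}}

```text
t: 10.73
tool_pos: [0.5387, -0.0938, 0.1013]
tool_rot: [1.212, 1.207, -1.212]
contact_force: [-0.8, -0.6, -3.3]
opening: 0.0554
```

```bash
python3 -c "
from h import *
weigh(10,'s5');plan([.538,-.0935,.04],0)"
```

```text
F [ 0.18  0.14 -3.49] sd [0.24 0.45 0.51] eff [-0.0000e+00 -3.5013e+01 -3.5731e+01  1.0000e-03  1.0000e-03  0.0000e+00] q [-0.308 -0.016  1.908  0.     1.249 -0.304]
t 11.23 p [ 0.5387 -0.0938  0.1013] axes x [ 0.  0. -1.] y [ 1.    -0.004  0.   ] z [-0.004 -1.    -0.   ] open 0.055 F [ 0.1   0.   -3.78] q6 -0.3
units xyz [ 1.533 -0.016 -0.007]
turn units -0.048
```

View pics/s5.png

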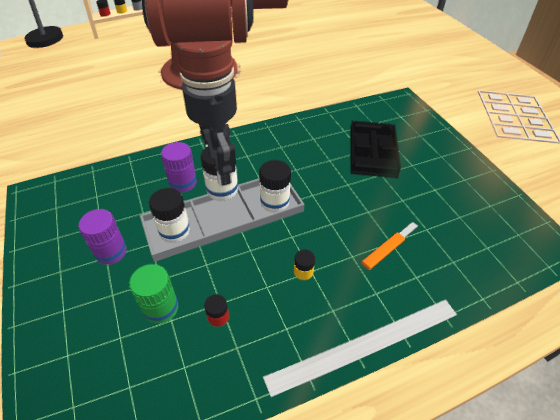

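The middle tin is held clear of the tray at (220,175) and weighs about 3.5 N, so it is light. Setting it back.

{"name": "drive_tool", "arguments": {
  "commands": "1 0.4 0 0 0; 1 0.8 0 0 0; 1 1.1 0 0 0; 1 1.3 0 0 0; 1 1.42 0 0 0; 1 1.47 0 0 0; 1 1.5 0 0 0; 1 1.5 0 0 0"
}}

```text
t: 11.9
tool_pos: [0.5393, -0.0939, 0.043]
tool_rot: [1.212, 1.207, -1.212]
contact_force: [-3.2, 1.3, 4.4]
opening: 0.0552
```

```bash
python3 -c "
from h import *
weigh(4);plan([.538,-.0935,.043],0)"
```

```text
F [-4.32  1.69  6.  ] sd [0.34 0.47 0.27] eff [-3.5500e-01 -3.2450e+01 -3.1802e+01  2.4000e-02 -1.3290e+00 -1.4000e-02] q [-0.308  0.065  1.936 -0.     1.141 -0.304]
t 12.1 p [ 0.5393 -0.0939  0.043 ] axes x [ 0.001 -0.    -1.   ] y [ 1.    -0.004  0.001] z [-0.004 -1.     0.   ] open 0.0552 F [-3.85  1.64  6.23] q6 -0.3
units xyz [-0.001 -0.032 -0.01 ]
turn units -0.046
```

{"name": "drive_tool", "arguments": {
  "commands": "0 0 0 0 0; -0.5 0 0 0 0; -1 0 0 0 0; -1 0 0 0 0; -1 0 0 0 0; -1 0 0 0 0; -1 0 0 0 0; -1 0 0 0 0"
}}

```text
t: 12.77
tool_pos: [0.5387, -0.0938, 0.0412]
tool_rot: [1.212, 1.207, -1.212]
contact_force: [-0.7, 0.6, -0.6]
opening: 0.0849
```

{"name": "drive_tool", "arguments": {
  "commands": "-1 -0.4 0 0 0; -1 -1 0 0 0; -1 -1.8 0 0 0; -1 -2.6 0 0 0; -1 -2.8 0 0 0; -1 -2.8 0 0 0; -1 -2.8 0 0 0; -1 -2.8 0 0 0"
}}

```text
t: 13.43
tool_pos: [0.5375, -0.0934, 0.1512]
tool_rot: [1.212, 1.21, -1.214]
contact_force: [0.7, 0.2, -1.4]
opening: 0.0855
```

```bash
python3 -c "
from h import *
weigh(2,'s6');plan([.549,-.1935,.15],0)"
```

```text
F [ 0.08 -0.01  0.44] sd [0.25 0.87 0.32] eff [ 5.0000e-03 -3.2922e+01 -3.5992e+01  0.0000e+00 -3.0000e-03 -0.0000e+00] q [-0.309 -0.071  1.873 -0.     1.344 -0.304]
t 13.53 p [ 0.5373 -0.0934  0.1508] axes x [-0.004  0.001 -1.   ] y [ 1.    -0.004 -0.004] z [-0.004 -1.    -0.001] open 0.0857 F [-0.17  0.86  0.12] q6 -0.3
units xyz [0.016 0.303 2.502]
turn units -0.049
```

View pics/s6.png

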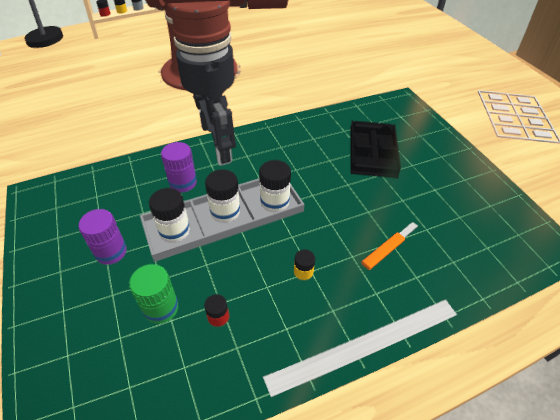

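The middle tin is back upright at (222,183). Next, the right one.

{"name": "drive_tool", "arguments": {
  "commands": "-1 0 0.1 0.6 0; -1 0 0.2 1.3 0; -1 0 0.27 2 0; -1 0 0.27 2.5 0; -1 0 0.27 2.5 0; -1 0 0.27 2.5 0; -1 0 0.27 2.5 0; -1 0 0.27 2.5 0"
}}

```text
t: 14.2
tool_pos: [0.5487, -0.1927, 0.1525]
tool_rot: [1.212, 1.209, -1.212]
contact_force: [-0.3, 0.2, -0.3]
opening: 0.0852
```

```bash
python3 -c "
from h import *
weigh(1);plan([.549,-.1935,.04],0)"
```

```text
F [-0.7   0.3  -0.36] sd [0. 0. 0.] eff [-2.7300e-01 -3.5748e+01 -3.5387e+01 -9.0000e-03  1.0000e-03  2.0000e-03] q [-0.466  0.012  1.789  0.     1.342 -0.463]
t 14.25 p [ 0.5488 -0.1927  0.1527] axes x [-0.001  0.001 -1.   ] y [ 1.    -0.003 -0.001] z [-0.003 -1.    -0.001] open 0.0858 F [-0.7   0.3  -0.36] q6 -0.46
units xyz [2.819 0.007 0.022]
turn units -0.034
```

{"name": "drive_tool", "arguments": {
  "commands": "-1 0.6 0 0 0; -1 1.2 0 0 0; -1 1.8 0 0 0; -1 2.3 0 0 0; -1 2.7 0 0 0; -1 2.78 0 0 0; -1 2.78 0 0 0; -1 2.78 0 0 0"
}}

```text
t: 14.92
tool_pos: [0.5496, -0.1936, 0.0429]
tool_rot: [1.212, 1.207, -1.211]
contact_force: [0.7, 0.3, -0.0]
opening: 0.0851
```

{"name": "drive_tool", "arguments": {
  "commands": "1 0 0 0 0; 1 0 0 0 0; 1 0 0 0 0; 1 0 0 0 0; 1 0 0 0 0; 1 0 0 0 0; 1 0 0 0 0; 1 0 0 0 0",
  "newtons": 50
}}

```text
t: 15.58
tool_pos: [0.5501, -0.1944, 0.0439]
tool_rot: [1.212, 1.205, -1.211]
contact_force: [-1.8, 0.6, 5.5]
opening: 0.0553
```

{"name": "drive_tool", "arguments": {
  "commands": "1 -0.2 0 0 0; 1 -0.6 0 0 0; 1 -1.1 0 0 0; 1 -1.5 0 0 0; 1 -1.5 0 0 0; 1 -1.5 0 0 0; 1 -1.5 0 0 0; 1 -1.5 0 0 0"
}}

```text
t: 16.25
tool_pos: [0.5478, -0.1932, 0.1]
tool_rot: [1.212, 1.211, -1.214]
contact_force: [0.1, 0.1, -2.5]
opening: 0.0555
```

{"name": "drive_tool", "arguments": {
  "commands": "1 0 0 0 0; 1 0 0 0 0;1 0 0 0 0;1 0 0 0 0;1 0 0 0 0;1 0 0 0 0"
}}

```text
t: 16.75
tool_pos: [0.5491, -0.1938, 0.1021]
tool_rot: [1.212, 1.207, -1.212]
contact_force: [0.1, 0.1, -2.1]
opening: 0.0553
```

```bash
python3 -c "
from h import *
weigh(10,'s7');plan([.549,-.1935,.04],0)"
```

```text
F [-0.19  0.14 -2.66] sd [0.4  0.52 0.23] eff [ 0.0000e+00 -3.8364e+01 -3.5386e+01  1.0000e-03  1.0000e-03  0.0000e+00] q [-0.467  0.066  1.823 -0.     1.252 -0.463]
t 17.25 p [ 0.549  -0.1938  0.1021] axes x [-0. -0. -1.] y [ 1.    -0.004 -0.   ] z [-0.004 -1.     0.   ] open 0.0549 F [ 0.41  0.69 -2.8 ] q6 -0.46
units xyz [ 1.553e+00 -1.000e-03 -8.000e-03]
turn units -0.048
```

View pics/s7.png

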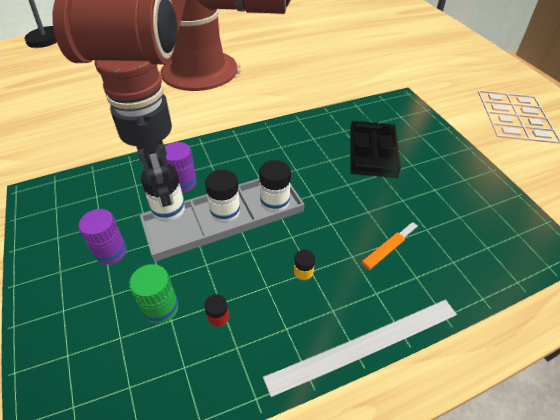

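The right tin is clear of the tray at (164,195) and weighs about 2.7 N. The readings are left 6.6 N, middle 3.5 N and right 2.7 N, so the left tin is the full one. Setting the right tin back.

{"name": "drive_tool", "arguments": {
  "commands": "1 0.4 0 0 0; 1 0.8 0 0 0; 1 1.1 0 0 0; 1 1.3 0 0 0; 1 1.42 0 0 0; 1 1.47 0 0 0; 1 1.5 0 0 0; 1 1.5 0 0 0"
}}

```text
t: 17.92
tool_pos: [0.5496, -0.1941, 0.0439]
tool_rot: [1.212, 1.207, -1.212]
contact_force: [-3.6, 1.7, 3.7]
opening: 0.0555
```

```bash
python3 -c "
from h import *
weigh(3);plan([.549,-.1935,.044],0)"
```

```text
F [-3.83  1.65  6.04] sd [0.19 0.24 0.38] eff [-3.0800e-01 -3.5787e+01 -3.1770e+01  3.2000e-02 -1.2280e+00 -1.6000e-02] q [-0.467  0.142  1.85  -0.     1.149 -0.463]
t 18.07 p [ 0.5496 -0.1941  0.0439] axes x [ 0.001 -0.    -1.   ] y [ 1.    -0.004  0.001] z [-0.004 -1.     0.   ] open 0.0548 F [-4.01  1.93  5.92] q6 -0.46
units xyz [-0.003 -0.016 -0.014]
turn units -0.047
```

{"name": "drive_tool", "arguments": {
  "commands": "0 0 0 0 0; -0.5 0 0 0 0; -1 0 0 0 0; -1 0 0 0 0; -1 0 0 0 0; -1 0 0 0 0; -1 0 0 0 0; -1 0 0 0 0"
}}

```text
t: 18.73
tool_pos: [0.549, -0.1938, 0.042]
tool_rot: [1.212, 1.207, -1.212]
contact_force: [0.2, 0.3, -0.3]
opening: 0.0855
```

{"name": "drive_tool", "arguments": {
  "commands": "-1 -0.4 0 0 0; -1 -1 0 0 0; -1 -1.8 0 0 0; -1 -2.6 0 0 0; -1 -2.8 0 0 0; -1 -2.8 0 0 0; -1 -2.8 0 0 0; -1 -2.8 0 0 0"
}}

```text
t: 19.4
tool_pos: [0.5479, -0.1933, 0.1519]
tool_rot: [1.212, 1.211, -1.214]
contact_force: [0.5, 0.9, -0.3]
opening: 0.0853
```

{"name": "drive_tool", "arguments": {
  "commands": "-1 0 0 -0.6 0; -1 0 0 -1.4 0; -1 0 0 -2.2 0; -1 0 0 -3 0; -1 0 0 -3.8 0; -1 0 0 -4.4 0; -1 0 0 -4.9 0; -1 0 0 -4.9 0"
}}

```text
t: 20.07
tool_pos: [0.5481, 0.0055, 0.1513]
tool_rot: [1.209, 1.214, -1.212]
contact_force: [-0.5, 0.1, 0.2]
opening: 0.0855
```

```bash
python3 -c "
from h import *
weigh(2,'s8');plan([.5505,.0025,.04],0)"
```

```text
F [ 0.52 -0.61 -0.78] sd [0.09 0.44 0.09] eff [ 1.0870e+00 -3.2887e+01 -3.5470e+01  1.0900e-01  2.8000e-02  5.1000e-02] q [-0.131 -0.064  1.865 -0.     1.345 -0.128]
t 20.17 p [0.5487 0.0027 0.1519] axes x [-0.004  0.    -1.   ] y [ 1.    -0.003 -0.004] z [-0.003 -1.     0.   ] open 0.0855 F [ 0.61 -1.05 -0.68] q6 -0.13
units xyz [2.798 0.055 0.004]
turn units -0.03
```

View pics/s8.png

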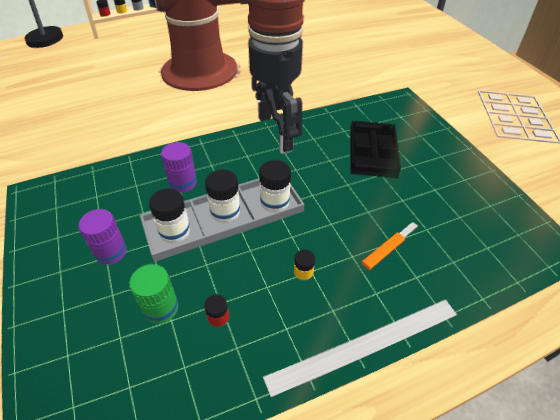

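All three tins stand in place, at (275,180), (222,192) and (168,212). Now I'll take the left one.

{"name": "drive_tool", "arguments": {
  "commands": "-1 0.6 0.05 0 0; -1 1.2 0.05 0 0; -1 1.8 0.05 0 0; -1 2.3 0.05 0 0; -1 2.7 0.05 0 0; -1 2.77 0.05 0 0; -1 2.77 0.05 0 0; -1 2.77 0.05 0 0"
}}

```text
t: 20.83
tool_pos: [0.5521, 0.0014, 0.0436]
tool_rot: [1.213, 1.207, -1.213]
contact_force: [-0.1, -0.2, 0.0]
opening: 0.0851
```

{"name": "drive_tool", "arguments": {
  "commands": "1 0 0 0 0; 1 0 0 0 0; 1 0 0 0 0; 1 0 0 0 0; 1 0 0 0 0; 1 0 0 0 0; 1 0 0 0 0; 1 0 0 0 0",
  "newtons": 60
}}

```text
t: 21.5
tool_pos: [0.5526, 0.0019, 0.045]
tool_rot: [1.212, 1.206, -1.211]
contact_force: [-1.9, -1.4, 6.0]
opening: 0.055
```

{"name": "drive_tool", "arguments": {
  "commands": "1 -0.2 0 0 0; 1 -0.7 0 0 0; 1 -1.4 0 0 0; 1 -2.1 0 0 0; 1 -2.9 0 0 0; 1 -3.6 0 0 0; 1 -4.2 0 0 0; 1 -4.3 0 0 0"
}}

```text
t: 22.17
tool_pos: [0.5537, 0.0021, 0.22]
tool_rot: [1.215, 1.201, -1.207]
contact_force: [1.8, 0.5, -5.7]
opening: 0.0547
```

```bash
python3 -c "
from h import *
weigh(3,'s9');plan([.490,.2615,.213],0)"
```

```text
F [ 0.04  0.65 -7.4 ] sd [0.67 0.46 0.88] eff [ 2.6000e-02 -3.6253e+01 -4.1431e+01  1.1000e-02  5.2000e-02 -0.0000e+00] q [-0.131 -0.111  1.803  0.     1.452 -0.127]
t 22.32 p [0.5509 0.0024 0.2133] axes x [-0.003  0.    -1.   ] y [ 1.    -0.004 -0.003] z [-0.004 -1.    -0.   ] open 0.0552 F [-0.9   0.69 -8.55] q6 -0.13
units xyz [ 0.015 -1.548 -6.472]
turn units -0.047
```

View pics/s9.png

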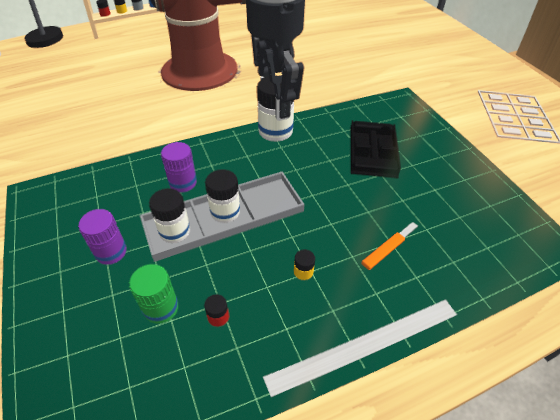

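The heavy tin (about 7 N) is held upright at (275,110). Now over to the tub, in gentle steps.

{"name": "drive_tool", "arguments": {
  "commands": "1 0 -0.1 -0.4 0; 1 0 -0.22 -0.9 0; 1 0 -0.34 -1.4 0; 1 0 -0.46 -1.9 0; 1 0 -0.58 -2.4 0; 1 0 -0.68 -2.8 0; 1 0 -0.75 -3.1 0; 1 0 -0.78 -3.24 0"
}}

```text
t: 22.98
tool_pos: [0.5193, 0.1331, 0.2121]
tool_rot: [1.209, 1.212, -1.215]
contact_force: [-0.6, -1.0, -6.1]
opening: 0.0546
```

{"name": "drive_tool", "arguments": {
  "commands": "1 0 -0.1 -0.4 0; 1 0 -0.22 -0.9 0; 1 0 -0.34 -1.4 0; 1 0 -0.46 -1.9 0; 1 0 -0.58 -2.4 0; 1 0 -0.68 -2.8 0; 1 0 -0.75 -3.1 0; 1 0 -0.78 -3.24 0"
}}

```text
t: 23.65
tool_pos: [0.4898, 0.2624, 0.214]
tool_rot: [1.21, 1.209, -1.213]
contact_force: [-0.6, -0.4, -6.8]
opening: 0.055
```

{"name": "drive_tool", "arguments": {
  "commands": "1 0 0 0 0; 1 0 0 0 0; 1 0 0 0 0; 1 0 0 0 0; 1 0 0 0 0; 1 0 0 0 0; 1 0 0 0 0; 1 0 0 0 0"
}}

```text
t: 24.32
tool_pos: [0.4906, 0.2614, 0.2154]
tool_rot: [1.213, 1.207, -1.212]
contact_force: [-0.3, 0.0, -6.9]
opening: 0.0547
```

Run:
```python
from h import *
weigh(8,'s10');plan([.490,.2615,.213],0)
im,d=ctrl.get_image('top');cv2.imwrite('pics/t10.png',im);W=cloud('top',d);Z=W[...,2]
b=np.load("top0.npz")["im"]
ok=(d>0)&(W[...,0]>.2)&(W[...,0]<.75)&(abs(W[...,1])<.45)
m=ok&(Z>.083)&(Z<.096)&(im.max(2)<100)
nn,l,s,c=cv2.connectedComponentsWithStats(m.astype(np.uint8))
for i in range(1,nn):
    if s[i,4]>200: print(cv2.minEnclosingCircle(W[l==i][:,:2].astype(np.float32)))
im,d=ctrl.get_image('scene');W=cloud('scene',d)
print(ctrl.get_obs()["dq"])
# held tin lower edge: white/blue pixels with x,y near
m=(d>0)&(abs(W[...,0]-.49)<.035)&(abs(W[...,1]-.2615)<.035)&(W[...,2]>.1)&(W[...,2]<.26)
P=W[m];print(m.sum(),P.min(0),P.max(0))
```

```text
F [ 0.01 -0.11 -6.86] sd [0.44 0.41 0.7 ] eff [-3.0000e-02 -3.6046e+01 -4.0793e+01  5.0000e-03 -2.0000e-03 -0.0000e+00] q [ 0.356 -0.102  1.791  0.     1.452  0.36 ]
t 24.72 p [0.4905 0.2617 0.2153] axes x [ 0.  0. -1.] y [ 1.    -0.004  0.   ] z [-0.004 -1.    -0.   ] open 0.0549 F [ 0.63  0.04 -6.13] q6 0.36
units xyz [ 0.058 -0.013  0.005]
turn units -0.047
((0.5496709942817688, -0.1932196021080017), 0.02847622148692608)
((0.5392604470252991, -0.09293857216835022), 0.02820652537047863)
[ 0.00027143  0.00071872 -0.0017691   0.00127602 -0.00082374 -0.00013559]
1301 [0.45501205 0.23187183 0.17558377] [0.52489111 0.2881244  0.25999039]
```

View pics/s10.png

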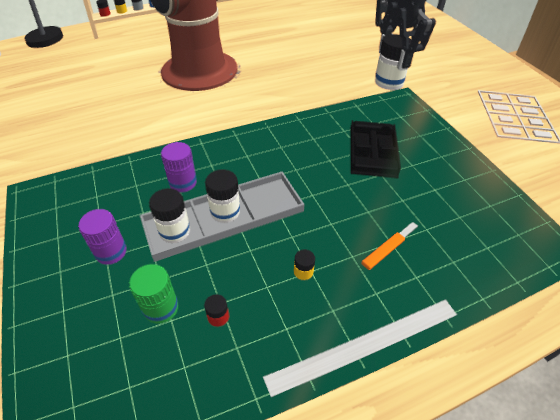

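View pics/t10.png

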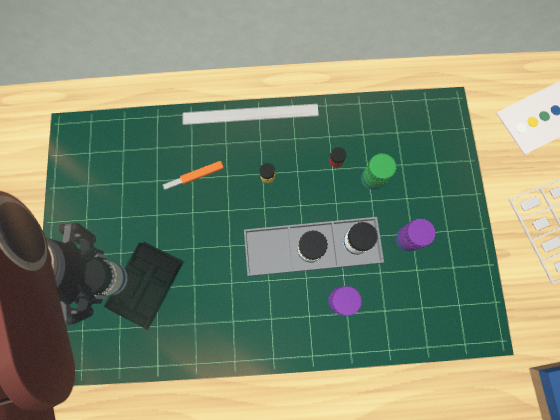

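The held tin is at (392,65) in the scene view. By depth it is centred at about (0.49, 0.26) with its underside at 0.175 m. The other two tins are in place and the tub hasn't moved, so I'm handing in.

```bash
python3 -c "
from station import ctrl
print(ctrl.finish_job())"
```

```text
the job is handed in; nothing more can be done
None
```

I hefted the three tins in order from left to right and set each back upright in its own compartment. The measured weights were about 6.6 N (left), 3.5 N (middle) and 2.7 N (right), so the left tin is the full one. I then took it to the tub and handed the job in at about 25 s, holding it there; no verdict was reported.

- **Held tin:** in the last checks it was still, with the tool pointing straight down at (0.4905, 0.262). The tub's centre, measured at the start, is about (0.490, 0.2615). The tin's underside was about 0.175 m up.
- **Other tins:** both were upright in their compartments, within about 2 mm of where they started.
- **Tub, pots and knife:** they looked unmoved in the pictures; I did not measure them again.

No check failed or disagreed.

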